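Set out the knives from the carrying tray on the display stand

ROBOT

A 6-joint arm with a two-finger parallel gripper is mounted at the origin on the work surface. World frame = base frame: x ahead of the robot, y to its left, z up, the work surface at z = 0. Lengths are in m, angles in degrees, forces in N, time in s.
With the tool pointing down it reaches from about 0.4 to 0.825 m from the base axis. Payload 7 kg.
Tool frame: the origin (TCP) lies where the fingers leave the gripper's body, on its centre line; the fingertips stand 66 mm ahead of it and the grasp point (between the pads) lies 47 mm ahead of it; z points along the fingers, y is the direction in which the jaws open and shut (so a half turn about z gives the same grasp; the last joint's range is limited). The gripper opens to 88 mm and grips with 3 to 60 N. Pads are 19 mm wide; open, the fingers measure 130 mm over their backs; the gripper's body (78 mm by 193 mm) begins 47 mm behind the grasp point.
Start: joints at [-58.551, 20.546, 0.682, 0, -70.136, -16.507], TCP at [0.174, -0.652, 0.292] pointing down, gripper open.
Joint ranges: [-176.03, 176.03], [-82.01, 121.73], [-58.28, 71.71], [-173.87, 95.51], [-174.79, -0.11], [-173.66, 173.66]. Speed limits (degrees/s): [136.94, 136.94, 172.46, 180, 180, 180].

INTERFACE

Orientations are given as [roll, pitch, yaw] about the fixed x, y, z axes, in that order (R = Rz(yaw) Ry(pitch) Rx(roll)).
In Python, from plant import get_obs, snapshot, close_job gives the robot as it stands.
- The arm moves only by the tool play_rows, never from a script. Its argument "series" is a list of rows, each a list of 5 numbers: the opening in per cent of the stroke, from 0 (shut) to 100 (fully open), then the shift along the tool's x, y, z in m, then the turn about the tool's z in degrees. In form: [[jaw, dx, dy, dz, spin], ...]. A call has 1 to 10 rows; each row is the pose to reach, as a shift and turn from the pose commanded when the call began, along the tool's axes at that moment; what a row does not reach only later rows make up. A row lasts 1/10 s, in which the tool goes at most 50 mm and 8.59 degrees, less where a joint would pass 70% of its speed; a pose out of reach is approached as far as the arm can. A call with a gripper value outside its range is refused whole. The fingers move at their own pace and stop on an object; the grip force is fixed at half the most. Time passes only in rows, so rows that repeat a pose let the fingers close. It gives the time, the measured TCP pose, the force and the opening at its end, in the units of the state.
- get_obs(): the state, without advancing time (a new reading comes with each control period).
- snapshot(name): name is "scene" or "top"; returns a dict with "frame" (420x560x3 uint8, red, green, blue), "z_map" (420x560 float32, m along the optical axis (not along the pixel's ray), 0 where there is no reading), "mtx" (3x3 intrinsics, pixels), "camera_from_world" (4x4, takes a point from world to camera coordinates). Camera axes: x right, y up, looking along -z (the intrinsics and any distortion apply to the point x, -y, -z); pixel columns grow to the right and rows downward; lengths in m; the calibration is good to about 2 mm. A picture is of the moment at which its call begins.
- close_job(): hands the job in, once; it reports no verdict.
The state is a dict: "clock": time; "joint_pos": joint angles; "qvel": joint speeds; "tau": joint torques, N m; "tool_pos": TCP position; "orientation": TCP orientation; "force": force on the tool from outside, world axes, zero at the start; "moment": the same for the moment, N m; "opening": finger opening in m.
Only numpy, scipy, OpenCV 4.12 (cv2) and the standard library are available. Lean on these libraries where they do the work, as an engineer would, in place of code of your own. Each camera call takes 0.05 s, during which the arm holds its last target.

TASK

Move the four knives from the grey carrying tray to the pale wooden display stand, each into the pair of notches in line with the sheath of its own colour, so that the row of knives follows the order of the sheaths. Lay each one flat in its notches, blade pointing at its sheath with the tip about a thumb's width short of the mouth, and let go of it. Leave the sharpening stone and the drinking tumbler standing where they are.

Things in the scene. Friction and masses are not known exactly. Their poses are not given: they have to be found in the camera images.
- grip_orange (a point): Balance point of the loose orange-handled knife: where to grip, on the handle's centre line, half-way up. All four knives are alike but for colour: 115 g, 210 mm long, lying flat; handle 27 mm wide, 22 mm high, from 85 mm behind this point to a 33 mm wide guard 10 to 25 mm ahead of it; blade 22 mm wide, 3.5 mm thick at mid-height, tip 125 mm ahead. x to the tip, y across, z up.
- grip_blue (a point): Balance point of the blue-handled knife; shape and axes as for orange. The knives start in random order, 66 mm apart, in the notches of the low grey carrying tray (fixed, 310 mm wide, sides 28 mm high), blades away from the robot, each on two notched rails across the tray: one 55 to 69 mm behind this point (under the handle), one 73 to 87 mm ahead (under the blade), within 6 mm.
- grip_green (a point): Balance point of the green-handled knife; shape and axes as for orange. At the start this point is 51 mm above the table. Between the two rails there is free space under and beside the handle, down to the tray floor 8 mm above the table. The rails' teeth reach 3 mm (under the handle) and 10 mm (under the blade) higher than this point.
- grip_black (a point): Balance point of the black-handled knife; shape and axes as for orange. Between neighbouring handles there is a gap of about 39 mm for a finger, in the tray and on the stand.
- sheath_orange: Orange sheath, one of four alike but for colour, fixed on the pale wooden display stand: 145 mm long, 41 mm wide tapering to 14, 34 mm high, mouth towards the robot. Origin: under the middle of its mouth, on the stand's base board (top 12 mm above the table). x points from the mouth to the sheath's end, away from the robot; z up. Its pair of notches lies in line with it, on the mouth side.
- sheath_blue: Blue sheath; shape and axes as for orange. A knife lying properly in the notches of this sheath, blade to the sheath and tip 25 mm short of its mouth, has its balance point at x = -150, y = 0, z = +39 mm in the sheath's frame; the same for every colour.
- sheath_green: Green sheath; shape and axes as for orange. The stand (fixed, 270 mm wide) has four places side by side, 66 mm apart, one to each sheath, on two dark notched rails 14 mm thick: centred at x = -212 mm in the sheath's frame (for the handle) and x = -70 mm (for the blade). Between the rails there is free space down to the base board.
- sheath_black: Black sheath; shape and axes as for orange. The stand's notches are 36 mm wide at the floor under the handle, 34 mm under the blade, and flare to 50 mm at the top; their floors lie 28 mm (handle) and 37 mm (blade) above the base board, the tips of their teeth 42 and 49 mm above it.
- stone: Bystander: a loose two-layer sharpening stone on a dark wooden block, 150 x 50 x 32 mm, lying on the table beyond the tray; origin at the centre of its underside, x along its length.
- tumbler: Bystander: a clear drinking tumbler, 68 mm across and 85 mm high, standing on the table beyond the tray; origin at the centre of its underside.
There are look-alikes about, which are no part of the job. Leave any pink or yellow look-alike of the part that bears grip_black alone.

How it is judged (in metres and radians):
At the end, for the whole second after the job is handed in: All four knives rest released in the stand's notches, each before its own colour's sheath, blade towards it: balance point within 10 mm sideways, 15 mm lengthwise, 6 mm in height of x -150, y 0, z +39 mm in the sheath's frame; flat within 0.10 rad, in line within 0.12 rad (x of grip_orange in the frame of sheath_orange between -0.165 and -0.135 m and y of grip_orange in the frame of sheath_orange between -0.01 and 0.01 m and z of grip_orange in the frame of sheath_orange between 0.033 and 0.045 m and angle between each of grip_orange, grip_blue, grip_green, grip_black's own z axis and vertical below 0.1 rad and angle between the x axis of grip_orange and the x axis of sheath_orange, either way round below 0.12 rad and x of sheath_orange in the frame of grip_orange above 0.1 m and linear speed of each of knife_orange, knife_blue, knife_green, knife_black below 0.02 m/s and contact force between each of knife_orange, knife_blue, knife_green, knife_black and the fingers below 0.1 N and x of grip_blue in the frame of sheath_blue between -0.165 and -0.135 m and y of grip_blue in the frame of sheath_blue between -0.01 and 0.01 m and z of grip_blue in the frame of sheath_blue between 0.033 and 0.045 m and angle between the x axis of grip_blue and the x axis of sheath_blue, either way round below 0.12 rad and x of sheath_blue in the frame of grip_blue above 0.1 m and x of grip_green in the frame of sheath_green between -0.165 and -0.135 m and y of grip_green in the frame of sheath_green between -0.01 and 0.01 m and z of grip_green in the frame of sheath_green between 0.033 and 0.045 m and angle between the x axis of grip_green and the x axis of sheath_green, either way round below 0.12 rad and x of sheath_green in the frame of grip_green above 0.1 m and x of grip_black in the frame of sheath_black between -0.165 and -0.135 m and y of grip_black in the frame of sheath_black between -0.01 and 0.01 m and z of grip_black in the frame of sheath_black between 0.033 and 0.045 m and angle between the x axis of grip_black and the x axis of sheath_black, either way round below 0.12 rad and x of sheath_black in the frame of grip_black above 0.1 m); the robot touches nothing.
It fails at once if the sharpening stone is pushed more than 30 mm (distance of stone from where it was at the start of the episode above 0.03 m).
It fails at once if the tumbler is pushed more than 30 mm or tipped (distance of tumbler from where it was at the start of the episode above 0.03 m or angle between tumbler's own z axis and vertical above 0.35 rad).
It also fails if it takes over 99 s, if anything falls off the work surface, if the arm or the gripper's body presses on something with over 40 N, if the wrist force passes 120 N, or if a joint passes its speed limit or range.

## Working session

There is one attempt and no reset: what is moved stays moved. The work goes in short steps, Python scripts to look and compute and a tool call to move; the robot and the scene stay as the last step left them, time stands still between calls to the robot, and variables do not carry over. Pictures are saved under pics/ and viewed, and the job is handed in when it is done.

Besides the shell and the picture viewer there is one more tool, called after "Call:" by a JSON object that holds its "name" and its "arguments". play_rows: Moves the arm, as the interface text tells. Its arguments: {"type":"object","properties":{"series":{"type":"array"}},"required":["series"]}

```bash
ls; mkdir -p pics; python3 - <<'E'
from plant import get_obs, snapshot
import cv2, numpy as np
o=get_obs(); print(o)
for n in("scene","top"):
    s=snapshot(n); cv2.imwrite(f"pics/{n}0.png",s["frame"][:,:,::-1]); print(n,s["mtx"],s["camera_from_world"])
    np.savez(f"{n}0.npz",**s)
E
```

```text
pics
{'clock': 0.0, 'joint_pos': array([-5.85508337e+01,  2.05896027e+01,  6.32458947e-01, -2.16832658e-02,
       -7.01355595e+01, -1.65074376e+01]), 'qvel': array([ 0.05515457,  0.07059105, -0.02191131,  0.00723674,  0.06256946,
        0.07850708]), 'tau': array([-9.02587344e-04, -5.82722139e+01,  2.93054849e+01,  6.99767634e+00,
        6.89112276e-03, -1.49005054e-04]), 'tool_pos': array([ 0.17392992, -0.65179544,  0.29122838]), 'orientation': array([ 1.79905325e+02, -6.79993365e-03, -1.65065650e+02]), 'force': array([0.92540561, 0.12906666, 0.03727984]), 'moment': array([ 0.01494051, -0.00567714, -0.0421707 ]), 'opening': 0.08817149276071748}
scene [[505.51947323   0.         284.046211  ]
 [  0.         505.51947323 214.95814214]
 [  0.           0.           1.        ]] [[ 0.58996587  0.80736405 -0.01017627 -0.27178409]
 [-0.64481673  0.47869803  0.59586877  0.22368679]
 [ 0.48595438 -0.34498041  0.80301735 -1.62525194]
 [ 0.          0.          0.          1.        ]]
top [[401.72842041   0.         273.82015647]
 [  0.         401.72842041 208.56156399]
 [  0.           0.           1.        ]] [[ 0.02109512 -0.9997704   0.00376096 -0.00955592]
 [ 0.99782675  0.02128869  0.06235835 -0.46468943]
 [-0.0624241   0.00243733  0.99804674 -1.03497107]
 [ 0.          0.          0.          1.        ]]
```

View pics/scene0.png

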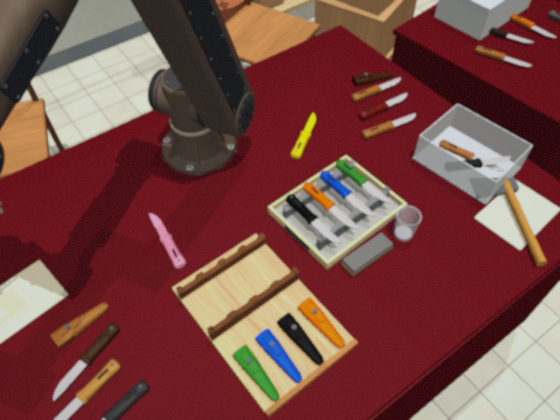

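View pics/top0.png

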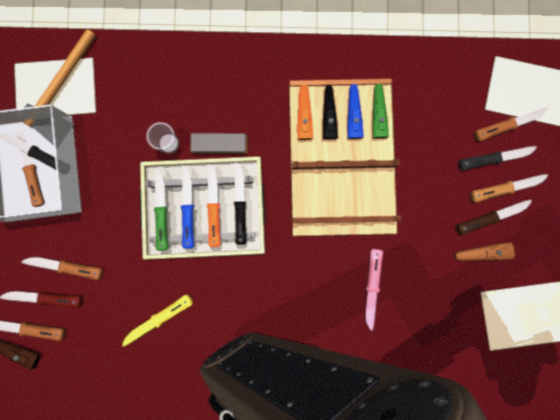

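The top view shows the tray (cols 140–265, rows 157–257) holding green, blue, orange and black knives from left to right. The stand (cols 290–398, rows 80–235) has orange, black, blue and green sheaths from left to right. The stone is at (218,142) and the tumbler at (162,138), just beyond the tray. The pink and yellow look-alikes lie elsewhere.

```bash
cat > h.py <<'E'
import numpy as np, cv2
def ray(s,uv,z):
    K=s["mtx"];T=s["camera_from_world"];R=T[:3,:3];t=T[:3,3]
    uv=np.atleast_2d(uv).astype(float)
    d=np.c_[(uv[:,0]-K[0,2])/K[0,0],-(uv[:,1]-K[1,2])/K[1,1],-np.ones(len(uv))]@R
    c=-R.T@t
    return c+d*((z-c[2])/d[:,2])[:,None]
def cloud(s,vu):  # rows, cols
    K=s["mtx"];T=s["camera_from_world"];R=T[:3,:3];t=T[:3,3]
    v,u=vu; z=s["z_map"][v,u]
    p=np.c_[(u-K[0,2])/K[0,0]*z,-(v-K[1,2])/K[1,1]*z,-z]
    return (p-t)@R
def project(s,P):
    K=s["mtx"];T=s["camera_from_world"]
    p=np.atleast_2d(P)@T[:3,:3].T+T[:3,3]
    return np.c_[K[0,0]*p[:,0]/-p[:,2]+K[0,2],K[1,1]*p[:,1]/p[:,2]+K[1,2]]
def masks(s):
    h=cv2.cvtColor(s["frame"],cv2.COLOR_RGB2HSV);H,S,V=[h[:,:,i].astype(int) for i in range(3)]
    return dict(orange=(H>8)&(H<20)&(S>200)&(V>170),blue=(H>100)&(H<130)&(S>140)&(V>80),
      green=(H>45)&(H<80)&(S>140)&(V>60),black=(V<45))
def blobs(s,box,mn=60):
    u0,v0,u1,v1=box; out={}
    for c,m in masks(s).items():
        mm=np.zeros(m.shape,np.uint8);mm[v0:v1,u0:u1]=m[v0:v1,u0:u1]
        n,l,st,ce=cv2.connectedComponentsWithStats(mm)
        k=[i for i in range(1,n) if st[i,4]>mn]
        out[c]=[np.argwhere(l==i)[:,::-1] for i in k]
    return out
E
python3 - <<'E'
from h import *
s=dict(np.load("top0.npz"))
for nm,box,z in(("tray",(140,155,266,260),.062),("stand",(288,78,400,145),.046)):
    for c,bs in blobs(s,box,40).items():
        for b in bs:
            P=ray(s,b,z)[:,:2]; r=cv2.minAreaRect(P.astype(np.float32))
            m=P.mean(0); w,v=np.linalg.eigh(np.cov(P.T)); d=v[:,1]*np.sign(v[0,1])
            q=(P-m)@d
            C=cloud(s,(b[:,1],b[:,0]))
            print(nm,c,len(b),"box c",np.round(r[0],4),np.round(r[1],4),"mean",m.round(4),"ang",np.degrees(np.arctan2(d[1],d[0])).round(2),"q",q.min().round(4),q.max().round(4),"start",(m+q.min()*d).round(4),"end",(m+q.max()*d).round(4),"zmed",np.median(C[:,2]).round(4), b[:,0].min(),b[:,0].max(),b[:,1].min(),b[:,1].max())
big=cv2.resize(s["frame"][75:265,135:405,::-1],None,fx=2.9,fy=2.9,interpolation=cv2.INTER_CUBIC)
cv2.imwrite("pics/topcrop.png",big)
E
```

```text
tray blue 404 box c [0.4139 0.214 ] [0.1045 0.0273] mean [0.4141 0.2141] ang 2.86 q -0.0525 0.0521 start [0.3617 0.2115] end [0.4661 0.2167] zmed 0.059 182 193 205 247
tray green 58 box c [0.4299 0.2817] [0.0546 0.0224] mean [0.4384 0.2855] ang -11.64 q -0.0361 0.0215 start [0.403  0.2928] end [0.4594 0.2812] zmed 0.0594 156 165 208 230
tray green 68 box c [0.394  0.2716] [0.0719 0.0099] mean [0.3941 0.2704] ang 4.29 q -0.0361 0.036 start [0.3581 0.2677] end [0.43   0.2731] zmed 0.0571 162 166 219 248
tray black 287 box c [0.4243 0.0835] [0.1002 0.0228] mean [0.4296 0.0827] ang 3.9 q -0.0555 0.045 start [0.3742 0.0789] end [0.4745 0.0858] zmed 0.0598 235 245 203 243
stand blue 574 box c [ 0.7191 -0.2032] [0.1364 0.036 ] mean [ 0.7098 -0.2013] ang 2.46 q -0.0591 0.0776 start [ 0.6508 -0.2038] end [ 0.7873 -0.198 ] zmed 0.0328 348 362 85 137
stand green 396 box c [ 0.7222 -0.2639] [0.1385 0.0348] mean [ 0.7243 -0.2643] ang 1.3 q -0.0718 0.0671 start [ 0.6525 -0.266 ] end [ 0.7913 -0.2628] zmed 0.0319 373 387 84 137
stand black 496 box c [ 0.7151 -0.1389] [0.1363 0.0308] mean [ 0.7063 -0.1369] ang 2.54 q -0.0594 0.077 start [ 0.6469 -0.1395] end [ 0.7832 -0.1335] zmed 0.0333 324 336 86 138
```

View pics/topcrop.png

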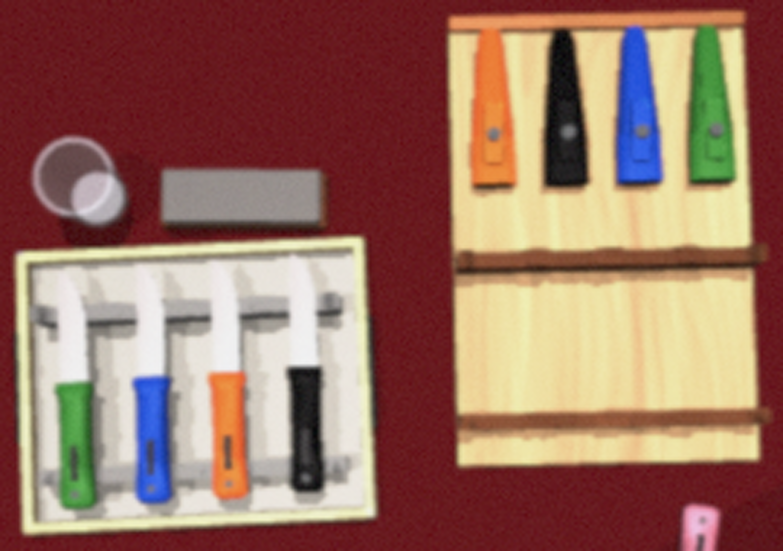

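```bash
python3 - <<'E'
import re
t=open('h.py').read()
a=t.index("    return dict(orange"); b=t.index("def blobs")
t=t[:a]+'''    return dict(orange=(H>8)&(H<20)&(S>165)&(V>140),blue=(H>100)&(H<130)&(S>120)&(V>60),
      green=(H>40)&(H<85)&(S>80)&(V>35),black=(V<60)&(S<120))
'''+t[b:]
open('h.py','w').write(t)
E
cat > meas.py <<'E'
from h import *
def line(s,b,z):
    # row-wise mid points -> centre line; ends by extents
    P=ray(s,b,z)[:,:2]; m=P.mean(0)
    rows=np.unique(b[:,1]); M=[];W=[]
    for r in rows:
        u=b[b[:,1]==r,0]; M.append([(u.min()+u.max())/2,r]); W.append(u.max()-u.min()+1)
    W=np.array(W); M=np.array(M)[W>=0.6*np.median(W)]
    Q=ray(s,M,z)[:,:2]; k=np.polyfit(Q[:,0],Q[:,1],1)
    lo=ray(s,[[0,b[:,1].max()+.5]],z)[0,0] ; hi=ray(s,[[0,b[:,1].min()-.5]],z)[0,0]
    lo=ray(s,[[m_ for m_ in (M[:,0].mean(),b[:,1].max()+.5)]],z)[0,0]; hi=ray(s,[[M[:,0].mean(),b[:,1].min()-.5]],z)[0,0]
    return k,lo,hi,np.median(W)
E
python3 - <<'E'
from meas import *
s=dict(np.load("top0.npz"))
for nm,box,z in(("tray",(140,155,266,260),.060),("stand",(288,84,400,145),.046)):
    for c,bs in blobs(s,box,100).items():
        for b in bs:
            k,lo,hi,w=line(s,b,z)
            C=cloud(s,(b[:,1],b[:,0]))
            print(nm,c,len(b),"slope deg",np.degrees(np.arctan(k[0])).round(2),"x",lo.round(4),hi.round(4),"y at lo",np.polyval(k,lo).round(4),"y hi",np.polyval(k,hi).round(4),"w",w,"z pct",np.percentile(C[:,2],[10,50,90,98]).round(4),b.min(0),b.max(0))
# sheath z along x
b=blobs(s,(288,84,400,145),100)["blue"][0];C=cloud(s,(b[:,1],b[:,0]))
for r in range(b[:,1].min(),b[:,1].max()+1,5):
    print(r,C[b[:,1]==r,0].mean().round(3),C[b[:,1]==r,2].round(3))
for p in((345,200),(340,150),(300,300),(345,225),(345,175)):
    q=cloud(s,(np.array([p[1]]),np.array([p[0]])));print(p,q.round(4))
E
```

```text
tray orange 336 slope deg 3.65 x 0.3669 0.4714 y at lo 0.1469 y hi 0.1536 w 9.0 z pct [0.0567 0.0598 0.0626 0.0648] [208 204] [219 245]
tray blue 435 slope deg 2.84 x 0.3606 0.4675 y at lo 0.212 y hi 0.2173 w 10.0 z pct [0.055  0.059  0.0621 0.064 ] [181 205] [193 247]
tray green 457 slope deg 3.85 x 0.3542 0.4611 y at lo 0.2767 y hi 0.2839 w 11.0 z pct [0.0541 0.0592 0.0618 0.0632] [155 207] [167 249]
tray black 347 slope deg 2.77 x 0.3732 0.4778 y at lo 0.0809 y hi 0.086 w 9.0 z pct [0.0568 0.0599 0.0626 0.0643] [235 202] [245 243]
stand orange 589 slope deg 2.57 x 0.6443 0.7857 y at lo -0.0752 y hi -0.0688 w 12.0 z pct [0.0275 0.0327 0.0406 0.0432] [298  85] [312 138]
stand blue 593 slope deg 2.36 x 0.6497 0.7912 y at lo -0.2039 y hi -0.198 w 11.5 z pct [0.0279 0.0328 0.0407 0.0427] [348  84] [362 137]
stand green 645 slope deg 2.8 x 0.6512 0.7927 y at lo -0.2693 y hi -0.2624 w 12.5 z pct [0.0275 0.0325 0.0405 0.0432] [373  84] [388 137]
stand black 515 slope deg 2.47 x 0.6457 0.7845 y at lo -0.1396 y hi -0.1336 w 11.0 z pct [0.0287 0.0333 0.041  0.0431] [323  86] [336 138]
84 0.7
[... 311 characters left out ...]
 0.03  0.04  0.042 0.042 0.043 0.042 0.039 0.03 ]
114 0.714 [0.032 0.032 0.035 0.041 0.039 0.039 0.04  0.043 0.038 0.038 0.033 0.028]
119 0.701 [0.029 0.034 0.035 0.036 0.035 0.038 0.036 0.037 0.028]
124 0.688 [0.029 0.03  0.033 0.035 0.033 0.042 0.042 0.042 0.042 0.041 0.04  0.036
 0.03  0.032]
129 0.674 [0.029 0.033 0.039 0.034 0.035 0.042 0.041 0.041 0.04  0.04  0.043 0.038
 0.032 0.031]
134 0.662 [0.032 0.031 0.035 0.035 0.033 0.04  0.038 0.036 0.036 0.035 0.038 0.036
 0.037 0.034 0.033]
(345, 200) [[ 0.4918 -0.1866  0.0084]]
(340, 150) [[ 0.6242 -0.1717  0.0101]]
(300, 300) [[ 2.279e-01 -7.310e-02  2.000e-04]]
(345, 225) [[ 0.4258 -0.1864  0.0135]]
(345, 175) [[ 0.558  -0.1859  0.0087]]
```

```bash
python3 - <<'E'
from meas import *
T=dict(np.load("top0.npz"));S=dict(np.load("scene0.npz"))
for s in(T,S): print("cam",(-s["camera_from_world"][:3,:3].T@s["camera_from_world"][:3,3]).round(3))
a=np.radians(3.0)
d=np.array([np.cos(a),np.sin(a)]);n=np.array([-d[1],d[0]])
for nm,box,z,bs_ in(("tray",(140,155,266,260),.054,(270,155,400,250)),("stand",(288,84,400,145),.032,(225,290,350,405))):
    A=blobs(T,box,100);B=blobs(S,bs_,100)
    for c in A:
        b=A[c][0]
        k,lo,hi,w=line(T,b,z)
        xm=(lo+hi)/2
        out=[c,"slope",np.degrees(np.arctan(k[0])).round(2),"lo/hi",lo.round(4),hi.round(4),"ymid",np.polyval(k,xm).round(4)]
        P=ray(T,b,z)[:,:2].mean(0); out+=["mean top",P.round(4)]
        for bb in B[c]:
            Q=ray(S,bb,z)[:,:2]; out+=["scene",len(bb),Q.mean(0).round(4)]
        print(nm,*out)
E
```

```text
cam [0.399 0.003 1.062]
cam [ 1.094 -0.448  1.169]
tray orange slope 3.65 lo/hi 0.3667 0.4718 ymid 0.1511 mean top [0.4212 0.1511] scene 294 [0.4201 0.1478]
tray blue slope 2.84 lo/hi 0.3603 0.4679 ymid 0.2159 mean top [0.4143 0.2158] scene 303 [0.4156 0.2138]
tray green slope 3.85 lo/hi 0.354 0.4615 ymid 0.2819 mean top [0.4072 0.2817] scene 315 [0.4082 0.2799]
tray black slope 2.77 lo/hi 0.373 0.4783 ymid 0.0839 mean top [0.4278 0.0839] scene 299 [0.428  0.0807]
stand orange slope 2.57 lo/hi 0.6477 0.791 ymid -0.073 mean top [ 0.7124 -0.0733] scene 768 [ 0.7181 -0.0785]
stand blue slope 2.36 lo/hi 0.6532 0.7966 ymid -0.2037 mean top [ 0.7144 -0.2041] scene 756 [ 0.7222 -0.2091]
stand green slope 2.8 lo/hi 0.6546 0.7981 ymid -0.2696 mean top [ 0.7175 -0.2699] scene 824 [ 0.7244 -0.2743]
stand black slope 2.47 lo/hi 0.6491 0.7898 ymid -0.1386 mean top [ 0.7099 -0.1388] scene 676 [ 0.7206 -0.1441]
```

```bash
python3 - <<'E'
from meas import *
T=dict(np.load("top0.npz"));S=dict(np.load("scene0.npz"))
for nm,s,box in(("top",T,(280,70,410,245)),("scene",S,(165,225,370,415))):
    h=cv2.cvtColor(s["frame"],cv2.COLOR_RGB2HSV).astype(int)
    m=((h[...,2]>110)&(h[...,1]<170)&(h[...,0]>8)&(h[...,0]<35)).astype(np.uint8)
    mm=np.zeros_like(m);u0,v0,u1,v1=box;mm[v0:v1,u0:u1]=m[v0:v1,u0:u1]
    n,l,st,ce=cv2.connectedComponentsWithStats(mm)
    pts=np.concatenate([np.argwhere(l==i)[:,::-1] for i in range(1,n) if st[i,4]>150])
    P=ray(s,pts,.012)[:,:2].astype(np.float32)
    r=cv2.minAreaRect(P);print(nm,r,cv2.boxPoints(r).round(4).tolist())
# rails in top: dark brown
s=T;h=cv2.cvtColor(s["frame"],cv2.COLOR_RGB2HSV).astype(int)
for u in range(296,396,12):
    col=s["frame"][150:236,u].astype(int).sum(1); print(u,[150+i for i in range(86) if col[i]<330])
E
```

```text
top ((0.6075150966644287, -0.18017078936100006), (0.4155873954296112, 0.2815898358821869), 2.384307861328125) [[0.39399999380111694, -0.04809999838471413], [0.4058000147342682, -0.3294999897480011], [0.8209999799728394, -0.31220000982284546], [0.8093000054359436, -0.030899999663233757]]
scene ((0.6017146110534668, -0.048405230045318604), (0.4154476225376129, 0.5378881692886353), 2.253715991973877) [[0.38359999656677246, 0.21220000088214874], [0.40470001101493835, -0.325300008058548], [0.8198999762535095, -0.3089999854564667], [0.7986999750137329, 0.22849999368190765]]
296 [162, 163, 164, 165, 166, 167, 168, 169, 219, 220, 221, 222]
308 [163, 164, 165, 166, 167, 168, 169, 219, 220, 221, 222]
320 [161, 162, 163, 164, 165, 166, 167, 168, 218, 219, 220, 221, 222]
332 [162, 163, 164, 165, 166, 167, 168, 218, 219, 220, 221, 222, 235]
344 [161, 162, 163, 164, 165, 166, 167, 168, 218, 219, 220, 221, 235]
356 [162, 163, 164, 165, 166, 167, 168, 218, 219, 220, 221, 235]
368 [161, 162, 163, 164, 165, 166, 167, 217, 218, 219, 220, 221, 235]
380 [161, 162, 163, 164, 165, 166, 167, 217, 218, 219, 220, 221, 234, 235]
392 [161, 162, 163, 164, 165, 166, 167, 217, 218, 219, 220, 234, 235]
```

```bash
python3 - <<'E'
from meas import *
T=dict(np.load("top0.npz"))
for u in (313,340,366,389):
    for r0,r1 in((158,172),(214,225)):
        v=np.arange(r0,r1);C=cloud(T,(v,np.full(len(v),u)))
        print(u,[(int(a),round(c[0],4),round(c[2],4)) for a,c in zip(v,C)], "y",C[:,1].mean().round(4))
for u in (305,330,355,380):
    v=np.arange(132,143);C=cloud(T,(v,np.full(len(v),u)));print(u,[(int(a),round(c[0],4),round(c[2],4)) for a,c in zip(v,C)], "y",C[:,1].mean().round(4))
# lateral tooth profile
for vv in (162,163,218,219):
    u=np.arange(290,400);C=cloud(T,(np.full(len(u),vv),u));print(vv,' '.join(f"{1e3*c:.0f}" for c in C[:,2]))
    print('   y',' '.join(f"{1e3*c:.0f}" for c in C[:,1]))
E
```

```text
313 [(158, np.float64(0.6006), np.float64(0.0133)), (159, np.float64(0.5984), np.float64(0.0112)), (160, np.float64(0.5957), np.float64(0.0113)), (161, np.float64(0.586), np.float64(0.0496)), (162, np.float64(0.5833), np.float64(0.0503)), (163, np.float64(0.5809), np.float64(0.0491)), (164, np.float64(0.5782), np.float64(0.0497)), (165, np.float64(0.5754), np.float64(0.0514)), (166, np.float64(0.5737), np.float64(0.0462)), (167, np.float64(0.5719), np.float64(0.0416)), (168, np.float64(0.5724), np.float64(0.0233)), (169, np.float64(0.5719), np.float64(0.0103)), (170, np.float64(0.5689), np.float64(0.0123)), (171, np.float64(0.5667), np.float64(0.0097))] y -0.0987
313 [(214, np.float64(0.4531), np.float64(0.0071)), (215, np.float64(0.4502), np.float64(0.0134)), (216, np.float64(0.4478), np.float64(0.0093)), (217, np.float64(0.4438), np.float64(0.0406)), (218, np.float64(0.4414), np.float64(0.0371)), (219, np.float64(0.4388), np.float64(0.0368)), (220, np.float64(0.4362), np.float64(0.0401)), (221, np.float64(0.4335), np.float64(0.0427)), (222, np.float64(0.4312), np.float64(0.0351)), 
[... 8578 characters left out ...]
 54 54 56 51 52 52 53 46 41 41 38 42 39 39 40 39 37 39 36 37 42 37 37 43 46 50 51 52 53 51 52 53 53 44 39 39 39 38 40 38 40 40 39 40 40 40 40 40 42 44 45 51 51 52 53 51
   y -43 -46 -48 -50 -51 -54 -56 -58 -61 -64 -67 -70 -72 -74 -77 -80 -82 -85 -87 -90 -92 -95 -97 -100 -103 -105 -106 -109 -111 -113 -116 -119 -121 -124 -127 -130 -133 -136 -138 -141 -143 -146 -149 -151 -154 -156 -159 -162 -164 -166 -169 -171 -172 -175 -176 -179 -181 -185 -187 -189 -192 -196 -199 -202 -205 -207 -210 -212 -215 -217 -220 -222 -226 -228 -229 -233 -236 -237 -239 -240 -242 -245 -247 -250 -252 -255 -257 -262 -266 -268 -271 -274 -276 -279 -281 -283 -286 -289 -291 -293 -296 -299 -301 -302 -305 -305 -308 -310 -313 -315
```

```bash
cat > go.py <<'E'
import sys,numpy as np
from plant import get_obs
# usage: go.py gx gy gz knifeyaw_deg   (grasp point target, world); prints tool-frame shift
o=get_obs(); p=o["tool_pos"]; r=np.radians(o["orientation"])
from scipy.spatial.transform import Rotation as R
M=R.from_euler("xyz",r).as_matrix()
print("t",round(o["clock"],2),"grasp",(p+.047*M[:,2]).round(4),"ori",o["orientation"].round(2),"F",o["force"].round(1),"open",round(o["opening"],4))
if len(sys.argv)>1:
    g=np.array(list(map(float,sys.argv[1:4]))); yaw=float(sys.argv[4])
    tcp=g+[0,0,.047]; d=M.T@(tcp-p)
    th=o["orientation"][2]; sp=(th-(yaw-180)+180)%360-180
    print("shift",d.round(4),"spin",round(sp,2))
E
python3 go.py .45 -.3 .20 3.3
```

```text
t 0.1 grasp [ 0.1739 -0.6518  0.2443] ori [ 1.7992e+02 -1.0000e-02 -1.6506e+02] F [-0.1 -0.2 -0.3] open 0.0873
shift [-0.3574  0.2687  0.0447] spin 11.64
```

Call:
{"name": "play_rows", "arguments": {"series": [[51,-0.357,0.269,0.045,11.6],[51,-0.357,0.269,0.045,11.6],[51,-0.357,0.269,0.045,11.6],[51,-0.357,0.269,0.045,11.6],[51,-0.357,0.269,0.045,11.6],[51,-0.357,0.269,0.045,11.6],[51,-0.357,0.269,0.045,11.6],[51,-0.357,0.269,0.045,11.6],[51,-0.357,0.269,0.045,11.6],[51,-0.357,0.269,0.045,11.6]]}}

```text
clock: 1.1
tool_pos: [0.4523, -0.2963, 0.2464]
orientation: [180.0, -0.0, -176.4]
force: [-0.1, -0.9, -0.0]
opening: 0.0444
```

```bash
python3 go.py .4515 .084 .15 3.3
```

```text
t 1.1 grasp [ 0.4523 -0.2963  0.1994] ori [ 1.7996e+02 -2.0000e-02 -1.7637e+02] F [-0.1 -0.9 -0. ] open 0.0444
shift [-0.0233  0.3795  0.0496] spin 0.33
```

Call:
{"name": "play_rows", "arguments": {"series": [[51,-0.023,0.38,0.05,0.3],[51,-0.023,0.38,0.05,0.3],[51,-0.023,0.38,0.05,0.3],[51,-0.023,0.38,0.05,0.3],[51,-0.023,0.38,0.05,0.3],[51,-0.023,0.38,0.05,0.3],[51,-0.023,0.38,0.05,0.3],[51,-0.023,0.38,0.05,0.3],[51,-0.023,0.38,0.05,0.3],[51,-0.023,0.38,0.05,0.3]]}}

```text
clock: 2.1
tool_pos: [0.4501, 0.0809, 0.1969]
orientation: [-180.0, -0.0, -176.9]
force: [-0.0, -0.1, 0.5]
opening: 0.0449
```

```bash
python3 go.py .4515 .084 .051 3.3; sleep .1; python3 - <<'E'
from h import *
from plant import snapshot
s=snapshot("scene");cv2.imwrite("pics/s1.png",cv2.resize(s["frame"][120:290,230:430,::-1],None,fx=3.5,fy=3.5,interpolation=cv2.INTER_CUBIC))
E
python3 go.py .4515 .084 .051 3.3
```

```text
t 2.1 grasp [0.4501 0.0809 0.1499] ori [-1.7997e+02 -5.0000e-02 -1.7685e+02] F [-0.  -0.1  0.5] open 0.0449
shift [-0.0016  0.0031  0.0989] spin -0.15
t 2.15 grasp [0.4501 0.0802 0.15  ] ori [-1.7998e+02 -4.0000e-02 -1.7693e+02] F [0.2 0.  0.2] open 0.0446
shift [-0.0016  0.0038  0.099 ] spin -0.23
```

View pics/s1.png

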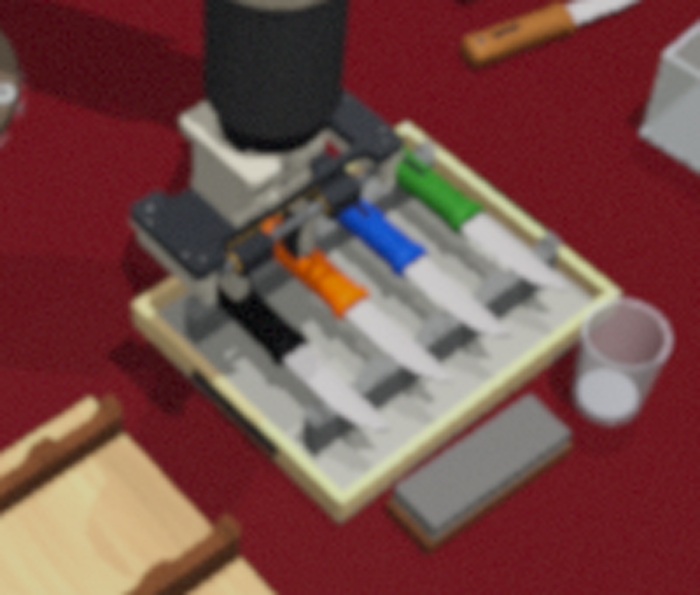

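The close-up shows the open gripper at (290,220), hovering above the black handle at (270,310). I'm going down to grip it.

Call:
{"name": "play_rows", "arguments": {"series": [[51,-0.001,0.003,0.04,-0.2],[51,-0.001,0.003,0.07,-0.2],[51,-0.001,0.003,0.09,-0.2],[51,-0.001,0.003,0.099,-0.2],[51,-0.001,0.003,0.099,-0.2],[0,-0.001,0.003,0.099,-0.2],[0,-0.001,0.003,0.099,-0.2],[0,-0.001,0.003,0.099,-0.2],[0,-0.001,0.003,0.099,-0.2],[0,-0.001,0.003,0.099,-0.2]]}}

```text
clock: 3.15
tool_pos: [0.4519, 0.084, 0.0992]
orientation: [180.0, 0.1, -176.7]
force: [-1.7, 0.6, 7.6]
opening: 0.0272
```

```bash
python3 go.py
```

```text
t 3.15 grasp [0.452  0.084  0.0522] ori [ 1.7995e+02  1.1000e-01 -1.7672e+02] F [-1.7  0.6  7.6] open 0.0272
```

Call:
{"name": "play_rows", "arguments": {"series": [[0,0,0,-0.02,0],[0,0,0,-0.05,0],[0,0,0,-0.1,0],[0,0,0,-0.1,0],[0,0,0,-0.1,0],[0,0,0,-0.1,0]]}}

```text
clock: 3.75
tool_pos: [0.4505, 0.0832, 0.1974]
orientation: [-180.0, -0.1, -176.8]
force: [-0.1, 0.7, -1.8]
opening: 0.0268
```

```bash
python3 - <<'E'
from h import *
from plant import snapshot
s=snapshot("scene");cv2.imwrite("pics/s2.png",cv2.resize(s["frame"][120:290,230:430,::-1],None,fx=3.5,fy=3.5,interpolation=cv2.INTER_CUBIC))
s=snapshot("top");cv2.imwrite("pics/t2.png",cv2.resize(s["frame"][75:265,135:405,::-1],None,fx=2.9,fy=2.9,interpolation=cv2.INTER_CUBIC))
E
python3 go.py .498 -.147 .15 2.3
```

```text
t 3.85 grasp [0.4504 0.0831 0.1499] ori [-1.7994e+02 -1.3000e-01 -1.7676e+02] F [ 0.4  0.8 -1.6] open 0.027
shift [-3.440e-02 -2.325e-01  1.000e-04] spin 0.94
```

View pics/s2.png

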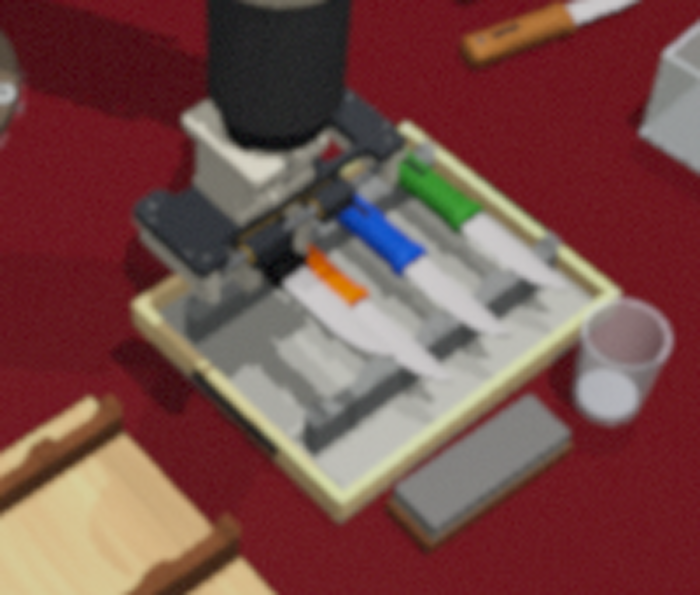

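View pics/t2.png

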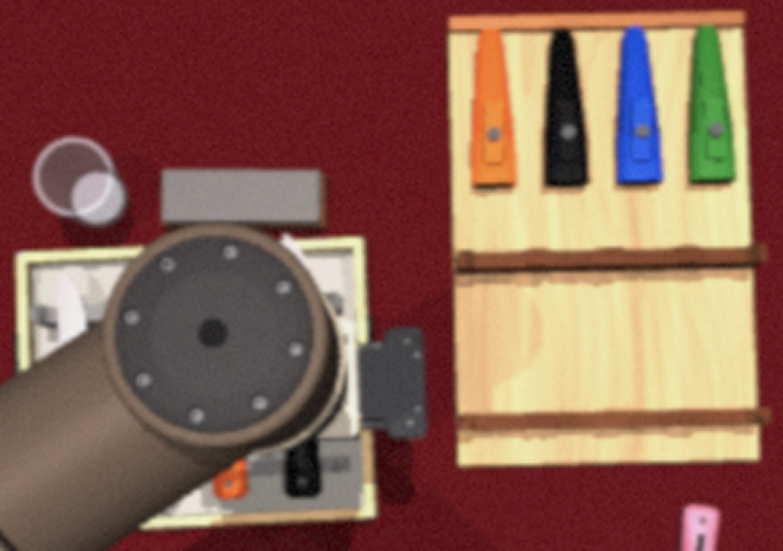

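The black knife is held level clear of the tray: blade at about (350,310) in the scene crop, handle end at (300,470) in the top crop. Now I'll carry it to the black place.

Call:
{"name": "play_rows", "arguments": {"series": [[0,-0.005,-0.03,0,0.9],[0,-0.01,-0.07,0,0.9],[0,-0.017,-0.115,0,0.9],[0,-0.024,-0.16,0,0.9],[0,-0.03,-0.2,0,0.9],[0,-0.034,-0.225,0,0.9],[0,-0.034,-0.232,0,0.9],[0,-0.034,-0.232,0,0.9],[0,-0.034,-0.232,0,0.9],[0,-0.034,-0.232,0,0.9]]}}

```text
clock: 4.85
tool_pos: [0.4981, -0.1452, 0.198]
orientation: [180.0, -0.0, -177.6]
force: [0.4, 0.6, -0.9]
opening: 0.0268
```

```bash
python3 - <<'E'
from h import *
from plant import snapshot
s=snapshot("scene");cv2.imwrite("pics/s3.png",cv2.resize(s["frame"][200:410,160:400,::-1],None,fx=2.8,fy=2.8,interpolation=cv2.INTER_CUBIC)); np.savez("s3.npz",**s)
s=snapshot("top");cv2.imwrite("pics/t3.png",cv2.resize(s["frame"][75:265,135:405,::-1],None,fx=2.9,fy=2.9,interpolation=cv2.INTER_CUBIC)); np.savez("t3.npz",**s)
E
python3 go.py .498 -.147 .051 2.3
```

```text
t 4.95 grasp [ 0.4983 -0.1452  0.1513] ori [ 1.8000e+02  1.0000e-02 -1.7757e+02] F [-0.4 -0.2 -1.4] open 0.0267
shift [ 0.0004 -0.0018  0.1003] spin 0.13
```

View pics/s3.png

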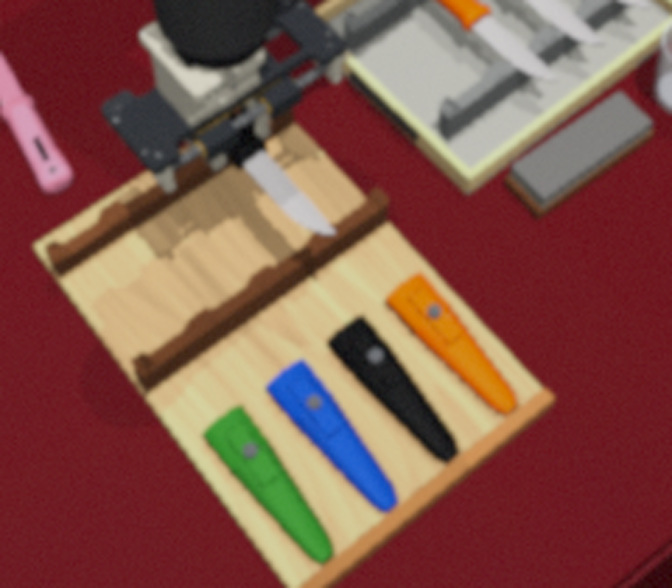

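View pics/t3.png

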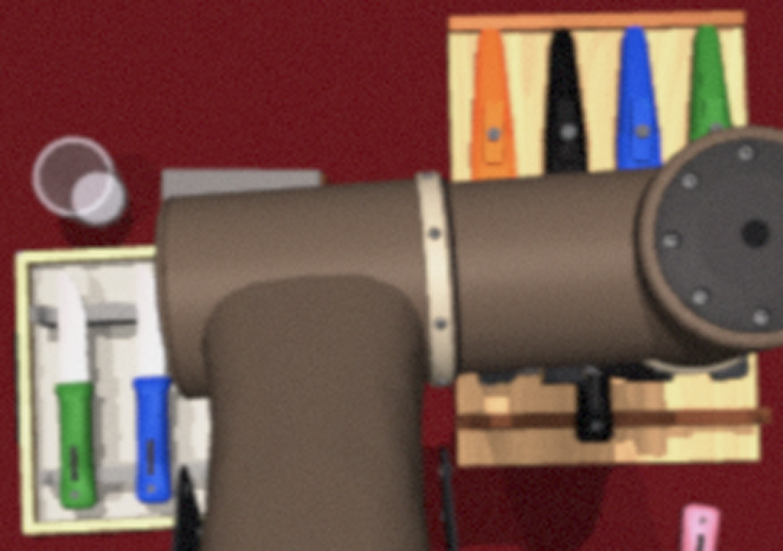

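```bash
python3 - <<'E'
from h import *
s=dict(np.load("s3.npz"))
print(ray(s,[[278.5,283]],.151))
for uv in((277,281),(270,276),(262,266),(256,259),(252,256)):
    print(uv,cloud(s,(np.array([uv[1]]),np.array([uv[0]]))).round(4))
t=dict(np.load("t3.npz"))
# handle end in top: around crop (593,435)
for v in range(210,230,2):
    u=np.arange(325,352);C=cloud(t,(np.full(len(u),v),u));k=C[:,2]>.12
    if k.any(): print(v,C[k].min(0).round(4),C[k].max(0).round(4))
E
```

```text
[[ 0.62675928 -0.13512326  0.151     ]]
(277, 281) [[ 0.6188 -0.1337  0.1473]]
(270, 276) [[ 0.6019 -0.1412  0.1542]]
(262, 266) [[ 0.5676 -0.1399  0.1513]]
(256, 259) [[ 0.5402 -0.1386  0.1453]]
(252, 256) [[ 0.5311 -0.1434  0.1516]]
210 [ 0.3993 -0.1601  0.1524] [0.4561 0.0029 1.062 ]
212 [ 0.3993 -0.1603  0.1499] [0.4516 0.0029 1.062 ]
214 [ 0.4465 -0.1607  0.1511] [ 0.4472 -0.134   0.1621]
216 [ 0.442  -0.1601  0.1522] [ 0.4425 -0.1339  0.1615]
218 [ 0.4374 -0.16    0.1528] [ 0.4379 -0.1339  0.1604]
220 [ 0.4329 -0.1604  0.154 ] [ 0.4335 -0.1337  0.1618]
222 [ 0.4284 -0.1632  0.1525] [ 0.4291 -0.134   0.1611]
224 [ 0.4239 -0.1633  0.1512] [ 0.4246 -0.1343  0.1624]
226 [ 0.4195 -0.1613  0.1526] [ 0.42   -0.1361  0.1604]
```

The tip at scene crop (333,233) works out to x = 0.627 and the knife is level, so its balance point is at x ≈ 0.502, as planned. Lowering it now.

Call:
{"name": "play_rows", "arguments": {"series": [[0,0,-0.002,0.03,0],[0,0,-0.002,0.06,0],[0,0,-0.002,0.08,0],[0,0,-0.002,0.092,0],[0,0,-0.002,0.099,0],[0,0,-0.002,0.099,0],[0,0,-0.002,0.099,0]]}}

```text
clock: 5.65
tool_pos: [0.499, -0.1479, 0.0998]
orientation: [-180.0, 0.1, -177.6]
force: [-0.8, 0.4, -0.5]
opening: 0.0269
```

```bash
python3 go.py
```

```text
t 5.65 grasp [ 0.4991 -0.1479  0.0528] ori [-1.7999e+02  7.0000e-02 -1.7762e+02] F [-0.8  0.4 -0.5] open 0.0269
```

Call:
{"name": "play_rows", "arguments": {"series": [[0,0.001,0,0.0015,0],[0,0.001,0,0.0015,0],[51,0.001,0,0.0015,0],[51,0.001,0,0.0015,0],[51,0.001,0,0.0015,0],[51,0.001,0,0.0015,0],[51,0.001,0,-0.03,0],[51,0.001,0,-0.07,0],[51,0.001,0,-0.1,0],[51,0.001,0,-0.1,0]]}}

```text
clock: 6.65
tool_pos: [0.4996, -0.1484, 0.2035]
orientation: [-180.0, 0.4, -177.6]
force: [0.2, -0.3, -1.1]
opening: 0.0445
```

```bash
python3 - <<'E'
from h import *
from plant import snapshot
s=snapshot("scene");cv2.imwrite("pics/s4.png",cv2.resize(s["frame"][200:410,160:400,::-1],None,fx=2.8,fy=2.8,interpolation=cv2.INTER_CUBIC)); np.savez("s4.npz",**s)
E
python3 go.py .445 .1515 .15 3.3
```

```text
t 6.7 grasp [ 0.4987 -0.1482  0.1543] ori [ 180.      0.26 -177.65] F [-0.2 -0.1 -0.1] open 0.0449
shift [0.0411 0.3017 0.0041] spin -0.95
```

View pics/s4.png

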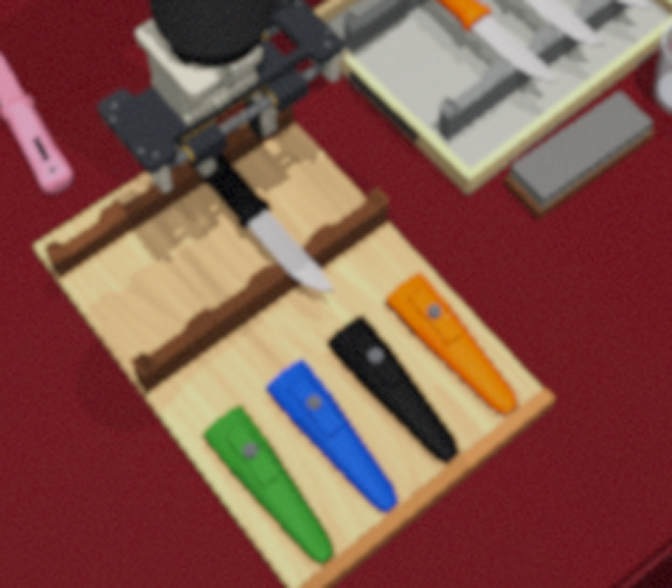

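The black knife lies in its notches at crop (240,190)–(330,290), in line with the black sheath. Next is orange.

Call:
{"name": "play_rows", "arguments": {"series": [[51,0.006,0.04,0.004,-1],[51,0.012,0.09,0.004,-1],[51,0.019,0.14,0.004,-1],[51,0.026,0.19,0.004,-1],[51,0.032,0.24,0.004,-1],[51,0.038,0.28,0.004,-1],[51,0.041,0.302,0.004,-1],[51,0.041,0.302,0.004,-1],[51,0.041,0.302,0.004,-1]]}}

```text
clock: 7.6
tool_pos: [0.4434, 0.152, 0.1942]
orientation: [-179.9, -0.1, -176.6]
force: [-0.2, 0.1, -0.9]
opening: 0.0444
```

```bash
python3 go.py .445 .1515 .051 3.3
```

```text
t 7.6 grasp [0.4434 0.1519 0.1472] ori [-1.7994e+02 -9.0000e-02 -1.7658e+02] F [-0.2  0.1 -0.9] open 0.0444
shift [-0.0017 -0.0005  0.0962] spin 0.12
```

Call:
{"name": "play_rows", "arguments": {"series": [[51,-0.001,0,0.04,0],[51,-0.001,0,0.07,0],[51,-0.001,0,0.088,0],[51,-0.001,0,0.096,0],[51,-0.001,0,0.096,0],[0,-0.001,0,0.096,0],[0,-0.001,0,0.096,0],[0,-0.001,0,0.096,0],[0,-0.001,0,0.096,0],[0,-0.001,0,0.096,0]]}}

```text
clock: 8.6
tool_pos: [0.4456, 0.1523, 0.1001]
orientation: [179.9, 0.1, -176.6]
force: [-0.9, 0.1, 6.9]
opening: 0.027
```

```bash
python3 go.py
```

```text
t 8.6 grasp [0.4457 0.1524 0.0531] ori [ 1.7995e+02  9.0000e-02 -1.7663e+02] F [-0.9  0.1  6.9] open 0.027
```

Call:
{"name": "play_rows", "arguments": {"series": [[0,0,0,-0.02,0],[0,0,0,-0.05,0],[0,0,0,-0.1,0],[0,0,0,-0.1,0],[0,0,0,-0.1,0]]}}

```text
clock: 9.1
tool_pos: [0.4453, 0.1523, 0.2004]
orientation: [179.9, 0.1, -176.7]
force: [-0.0, 0.1, -2.0]
opening: 0.027
```

```bash
python3 go.py .496 -.0817 .15 2.3
```

```text
t 9.1 grasp [0.4454 0.1524 0.1534] ori [ 1.7986e+02  1.4000e-01 -1.7666e+02] F [-0.   0.1 -2. ] open 0.027
shift [-0.037  -0.2366  0.003 ] spin 1.04
```

Call:
{"name": "play_rows", "arguments": {"series": [[0,-0.005,-0.03,0.002,1],[0,-0.011,-0.07,0.002,1],[0,-0.018,-0.115,0.002,1],[0,-0.025,-0.16,0.002,1],[0,-0.032,-0.205,0.002,1],[0,-0.036,-0.23,0.002,1],[0,-0.037,-0.237,0.002,1],[0,-0.037,-0.237,0.002,1],[0,-0.037,-0.237,0.002,1]]}}

```text
clock: 10.0
tool_pos: [0.4953, -0.0821, 0.1964]
orientation: [180.0, -0.1, -177.7]
force: [-0.7, 1.2, -0.5]
opening: 0.0268
```

```bash
python3 - <<'E'
from h import *
from plant import snapshot
s=snapshot("scene");cv2.imwrite("pics/s5.png",cv2.resize(s["frame"][200:410,160:400,::-1],None,fx=2.8,fy=2.8,interpolation=cv2.INTER_CUBIC)); np.savez("s5.npz",**s)
E
python3 go.py .496 -.0817 .0515 2.3
```

```text
t 10.05 grasp [ 0.4954 -0.0818  0.1497] ori [ 1.8000e+02 -5.0000e-02 -1.7762e+02] F [ 0.2  0.3 -1.3] open 0.0266
shift [-0.0006  0.      0.0982] spin 0.08
```

View pics/s5.png

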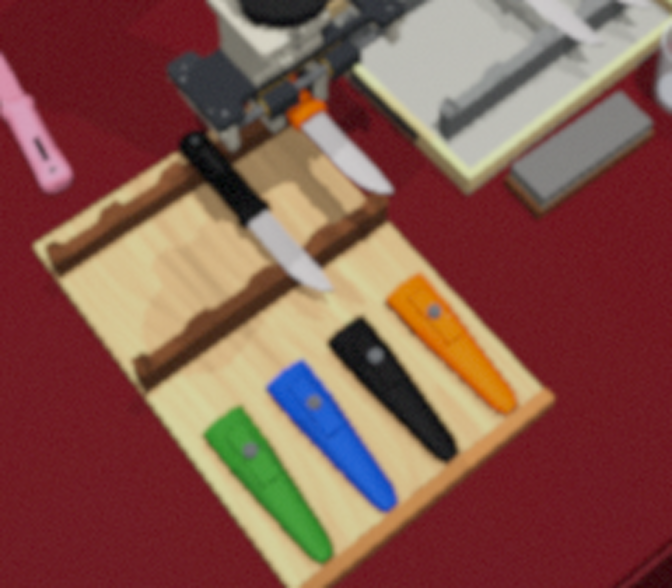

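```bash
python3 - <<'E'
from h import *
s=dict(np.load("s5.npz"))
print(ray(s,[[299.6,268.6]],.15),ray(s,[[277.9,303.6]],.051))
E
```

```text
[[ 0.62471874 -0.0731639   0.15      ]] [[ 0.6260769  -0.13877508  0.051     ]]
```

Call:
{"name": "play_rows", "arguments": {"series": [[0,0,0,0.03,0],[0,0,0,0.06,0],[0,0,0,0.08,0],[0,0,0,0.092,0],[0,0,0,0.099,0],[0,0,0,0.099,0],[0,0,0,0.099,0]]}}

```text
clock: 10.75
tool_pos: [0.4964, -0.0818, 0.0988]
orientation: [180.0, 0.1, -177.6]
force: [-0.2, 0.0, -0.8]
opening: 0.0268
```

```bash
python3 go.py
```

```text
t 10.75 grasp [ 0.4964 -0.0818  0.0518] ori [ 1.7999e+02  7.0000e-02 -1.7759e+02] F [-0.2  0.  -0.8] open 0.0268
```

Call:
{"name": "play_rows", "arguments": {"series": [[0,0,0,0.0015,0],[0,0,0,0.0015,0],[51,0,0,0.0015,0],[51,0,0,0.0015,0],[51,0,0,0.0015,0],[51,0,0,0.0015,0],[51,0,0,-0.03,0],[51,0,0,-0.07,0],[51,0,0,-0.1,0],[51,0,0,-0.1,0]]}}

```text
clock: 11.75
tool_pos: [0.4981, -0.0824, 0.2024]
orientation: [180.0, 0.4, -177.6]
force: [0.6, 0.0, -0.6]
opening: 0.0448
```

```bash
python3 go.py .44 .2165 .15 3.3
```

```text
t 11.75 grasp [ 0.4984 -0.0823  0.1554] ori [ 179.98    0.43 -177.62] F [ 0.6  0.  -0.6] open 0.0448
shift [0.0456 0.301  0.0051] spin -0.92
```

Call:
{"name": "play_rows", "arguments": {"series": [[51,0.006,0.04,0,-1],[51,0.012,0.09,0,-1],[51,0.02,0.14,0,-1],[51,0.028,0.19,0,-1],[51,0.034,0.24,0,-1],[51,0.04,0.28,0,-1],[51,0.044,0.301,0,-1],[51,0.044,0.301,0,-1],[51,0.044,0.301,0,-1],[51,0.044,0.301,0,-1]]}}

```text
clock: 12.75
tool_pos: [0.4394, 0.2157, 0.1977]
orientation: [-180.0, -0.0, -176.7]
force: [-0.2, -0.3, -0.7]
opening: 0.045
```

```bash
python3 - <<'E'
from h import *
from plant import snapshot
s=snapshot("scene");cv2.imwrite("pics/s6.png",cv2.resize(s["frame"][130:400,160:430,::-1],None,fx=2.2,fy=2.2,interpolation=cv2.INTER_CUBIC)); np.savez("s6.npz",**s)
E
python3 go.py .44 .2165 .051 3.3
```

```text
t 12.8 grasp [0.4395 0.2155 0.1509] ori [-1.7997e+02 -3.0000e-02 -1.7672e+02] F [-0.1  0.5 -0.3] open 0.0445
shift [-0.0006  0.001   0.0999] spin -0.02
```

View pics/s6.png

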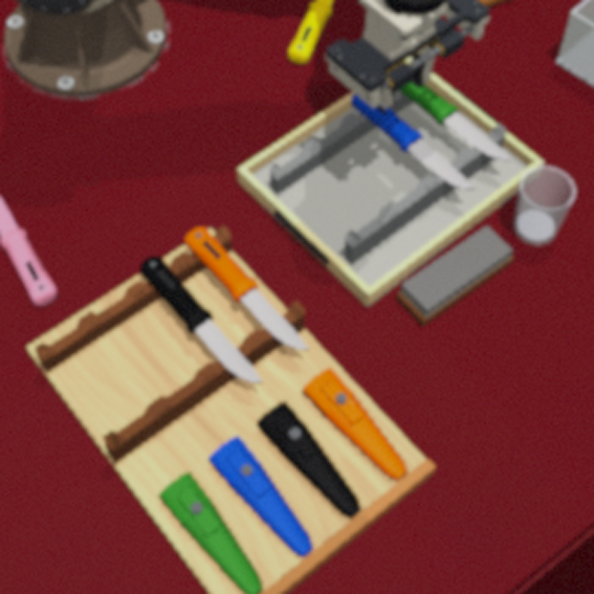

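Orange (crop 190,235–305,350) and black are both seated in line with their sheaths. Now the blue knife.

Call:
{"name": "play_rows", "arguments": {"series": [[51,0,0.001,0.04,0],[51,0,0.001,0.07,0],[51,0,0.001,0.09,0],[51,0,0.001,0.099,0],[51,0,0.001,0.099,0],[0,0,0.001,0.099,0],[0,0,0.001,0.099,0],[0,0,0.001,0.099,0],[0,0,0.001,0.099,0],[0,0,0.001,0.099,0]]}}

```text
clock: 13.8
tool_pos: [0.44, 0.2179, 0.1002]
orientation: [179.9, 0.1, -176.6]
force: [-1.3, -1.4, 6.6]
opening: 0.0266
```

Call:
{"name": "play_rows", "arguments": {"series": [[0,0,0,-0.02,0],[0,0,0,-0.05,0],[0,0,0,-0.1,0],[0,0,0,-0.1,0],[0,0,0,-0.1,0]]}}

```text
clock: 14.3
tool_pos: [0.4397, 0.2179, 0.2006]
orientation: [179.8, 0.1, -176.7]
force: [0.3, 0.1, -1.9]
opening: 0.0269
```

```bash
python3 go.py .5 -.2127 .15 2.3
```

```text
t 14.3 grasp [0.4398 0.218  0.1536] ori [ 1.7984e+02  1.3000e-01 -1.7666e+02] F [ 0.3  0.1 -1.9] open 0.0269
shift [-0.0351 -0.4334  0.0025] spin 1.04
```

Call:
{"name": "play_rows", "arguments": {"series": [[0,-0.003,-0.03,0.002,1],[0,-0.006,-0.075,0.002,1],[0,-0.01,-0.123,0.002,1],[0,-0.014,-0.171,0.002,1],[0,-0.018,-0.219,0.002,1],[0,-0.022,-0.267,0.002,1],[0,-0.026,-0.315,0.002,1],[0,-0.03,-0.363,0.002,1],[0,-0.033,-0.405,0.002,1],[0,-0.035,-0.433,0.002,1]]}}

```text
clock: 15.3
tool_pos: [0.4988, -0.2153, 0.1955]
orientation: [180.0, -0.2, -177.8]
force: [0.2, 0.6, -2.0]
opening: 0.0267
```

Call:
{"name": "play_rows", "arguments": {"series": [[0,0,0,0,0],[0,0,0,0,0]]}}

```text
clock: 15.5
tool_pos: [0.4987, -0.2133, 0.1955]
orientation: [180.0, -0.2, -177.8]
force: [-0.4, -0.0, -1.3]
opening: 0.0269
```

```bash
python3 - <<'E'
from h import *
from plant import snapshot
s=snapshot("scene");cv2.imwrite("pics/s7.png",cv2.resize(s["frame"][200:410,160:400,::-1],None,fx=2.8,fy=2.8,interpolation=cv2.INTER_CUBIC)); np.savez("s7.npz",**s)
E
python3 go.py .5 -.2127 .0515 2.3
```

```text
t 15.55 grasp [ 0.4988 -0.2126  0.1489] ori [ 1.7997e+02 -1.3000e-01 -1.7771e+02] F [-0.2  1.1 -1. ] open 0.0269
shift [-0.0013 -0.0002  0.0974] spin -0.01
```

View pics/s7.png

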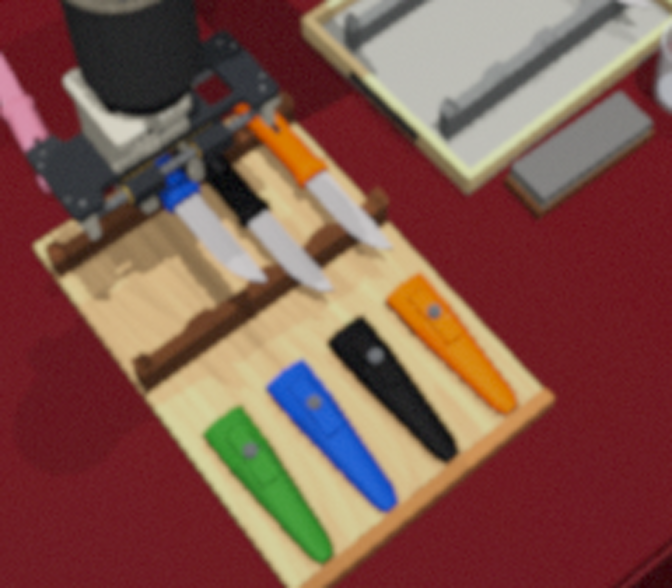

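```bash
python3 - <<'E'
from h import *
s=dict(np.load("s7.npz"))
print(ray(s,[[255,300]],.149))
E
```

```text
[[ 0.62950828 -0.2019135   0.149     ]]
```

Call:
{"name": "play_rows", "arguments": {"series": [[0,-0.001,0,0.03,0],[0,-0.001,0,0.06,0],[0,-0.001,0,0.08,0],[0,-0.001,0,0.092,0],[0,-0.001,0,0.098,0],[0,-0.001,0,0.098,0],[0,-0.001,0,0.098,0]]}}

```text
clock: 16.25
tool_pos: [0.5013, -0.2122, 0.0998]
orientation: [-180.0, 0.1, -177.6]
force: [-0.5, 0.2, -0.5]
opening: 0.0268
```

```bash
python3 go.py
```

```text
t 16.25 grasp [ 0.5013 -0.2122  0.0528] ori [-1.7999e+02  7.0000e-02 -1.7759e+02] F [-0.5  0.2 -0.5] open 0.0268
```

Call:
{"name": "play_rows", "arguments": {"series": [[0,0.002,0,0.002,0],[0,0.002,0,0.002,0],[51,0.002,0,0.002,0],[51,0.002,0,0.002,0],[51,0.002,0,0.002,0],[51,0.002,0,0.002,0],[51,0.002,0,-0.03,0],[51,0.002,0,-0.07,0],[51,0.002,0,-0.1,0],[51,0.002,0,-0.1,0]]}}

```text
clock: 17.25
tool_pos: [0.5009, -0.2133, 0.2036]
orientation: [-179.9, 0.4, -177.6]
force: [0.1, 0.2, 0.3]
opening: 0.0451
```

```bash
python3 go.py .434 .2825 .15 3.3
```

```text
t 17.25 grasp [ 0.5012 -0.2134  0.1566] ori [-179.9     0.42 -177.62] F [0.1 0.2 0.3] open 0.0451
shift [0.0462 0.4982 0.0054] spin -0.92
```

Call:
{"name": "play_rows", "arguments": {"series": [[51,0.004,0.045,0.002,-1],[51,0.008,0.094,0.002,-1],[51,0.013,0.143,0.002,-1],[51,0.017,0.192,0.002,-1],[51,0.022,0.241,0.002,-1],[51,0.026,0.29,0.002,-1],[51,0.031,0.339,0.002,-1],[51,0.035,0.388,0.002,-1],[51,0.04,0.437,0.002,-1],[51,0.044,0.48,0.002,-1]]}}

```text
clock: 18.25
tool_pos: [0.4342, 0.2671, 0.1968]
orientation: [-180.0, -0.0, -176.6]
force: [0.4, 0.8, -0.3]
opening: 0.0445
```

Call:
{"name": "play_rows", "arguments": {"series": [[51,0.001,0.017,0,0],[51,0.001,0.017,0,0],[51,0.001,0.017,0,0],[51,0.001,0.017,0,0]]}}

```text
clock: 18.65
tool_pos: [0.4331, 0.2807, 0.1968]
orientation: [-180.0, -0.0, -176.7]
force: [0.5, -0.0, 0.4]
opening: 0.0449
```

```bash
python3 - <<'E'
from h import *
from plant import snapshot
s=snapshot("scene");cv2.imwrite("pics/s8.png",cv2.resize(s["frame"][130:400,160:430,::-1],None,fx=2.2,fy=2.2,interpolation=cv2.INTER_CUBIC)); np.savez("s8.npz",**s)
E
python3 go.py .434 .2825 .051 3.3
```

```text
t 18.7 grasp [0.4332 0.2806 0.15  ] ori [-1.7998e+02 -2.0000e-02 -1.7673e+02] F [0.4 0.  0.3] open 0.0447
shift [-0.001   0.0018  0.099 ] spin -0.03
```

View pics/s8.png

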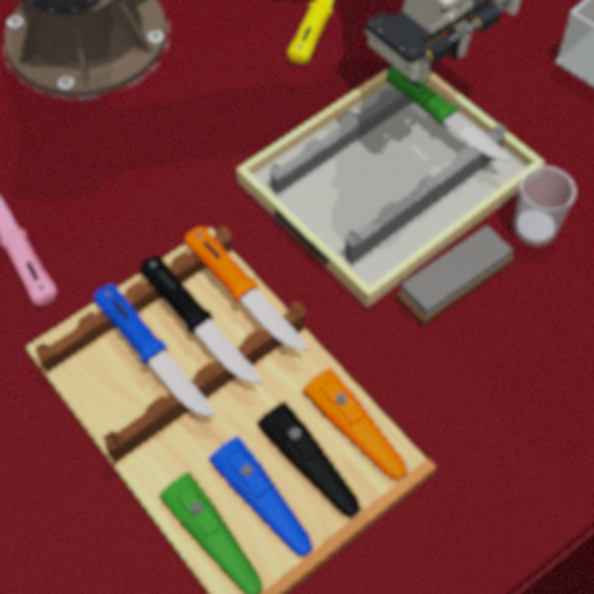

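Three knives are seated in line with their sheaths, blue at crop (100,290)–(212,415). Green is the last one.

Call:
{"name": "play_rows", "arguments": {"series": [[51,0,0.002,0.04,0],[51,0,0.002,0.07,0],[51,0,0.002,0.09,0],[51,0,0.002,0.098,0],[51,0,0.002,0.098,0],[0,0,0.002,0.098,0],[0,0,0.002,0.098,0],[0,0,0.002,0.098,0],[0,0,0.002,0.098,0],[0,0,0.002,0.098,0]]}}

```text
clock: 19.7
tool_pos: [0.4335, 0.2845, 0.1003]
orientation: [179.9, 0.1, -176.6]
force: [-0.0, -0.1, 7.5]
opening: 0.0271
```

Call:
{"name": "play_rows", "arguments": {"series": [[0,0,0,-0.02,0],[0,0,0,-0.05,0],[0,0,0,-0.1,0],[0,0,0,-0.1,0],[0,0,0,-0.1,0]]}}

```text
clock: 20.2
tool_pos: [0.4331, 0.2843, 0.2005]
orientation: [179.8, 0.1, -176.7]
force: [0.1, 0.0, -3.1]
opening: 0.0269
```

```bash
python3 go.py .503 -.2787 .15 2.3
```

```text
t 20.2 grasp [0.4332 0.2844 0.1535] ori [ 1.7984e+02  1.0000e-01 -1.7666e+02] F [ 0.1  0.  -3.1] open 0.0269
shift [-0.037  -0.5661  0.002 ] spin 1.04
```

Call:
{"name": "play_rows", "arguments": {"series": [[0,-0.002,-0.03,0.002,1],[0,-0.005,-0.075,0.002,1],[0,-0.008,-0.123,0.002,1],[0,-0.011,-0.171,0.002,1],[0,-0.014,-0.219,0.002,1],[0,-0.017,-0.267,0.002,1],[0,-0.021,-0.315,0.002,1],[0,-0.024,-0.363,0.002,1],[0,-0.027,-0.411,0.002,1],[0,-0.03,-0.459,0.002,1]]}}

```text
clock: 21.2
tool_pos: [0.4888, -0.1745, 0.1958]
orientation: [180.0, -0.1, -177.7]
force: [1.7, 0.6, -1.0]
opening: 0.0271
```

Call:
{"name": "play_rows", "arguments": {"series": [[0,-0.003,-0.05,0,0],[0,-0.006,-0.088,0,0],[0,-0.007,-0.107,0,0],[0,-0.007,-0.107,0,0],[0,-0.007,-0.107,0,0],[0,-0.007,-0.107,0,0]]}}

```text
clock: 21.8
tool_pos: [0.5006, -0.2784, 0.1964]
orientation: [180.0, -0.1, -177.6]
force: [-0.2, 0.0, -1.9]
opening: 0.0266
```

```bash
python3 - <<'E'
from h import *
from plant import snapshot
s=snapshot("scene");cv2.imwrite("pics/s9.png",cv2.resize(s["frame"][200:410,160:400,::-1],None,fx=2.8,fy=2.8,interpolation=cv2.INTER_CUBIC)); np.savez("s9.npz",**s)
E
python3 go.py .503 -.2787 .0515 2.3
```

```text
t 21.85 grasp [ 0.5008 -0.2783  0.1497] ori [ 1.7998e+02 -5.0000e-02 -1.7761e+02] F [-0.2  0.3 -1.3] open 0.027
shift [-0.0023 -0.0006  0.0982] spin 0.09
```

View pics/s9.png

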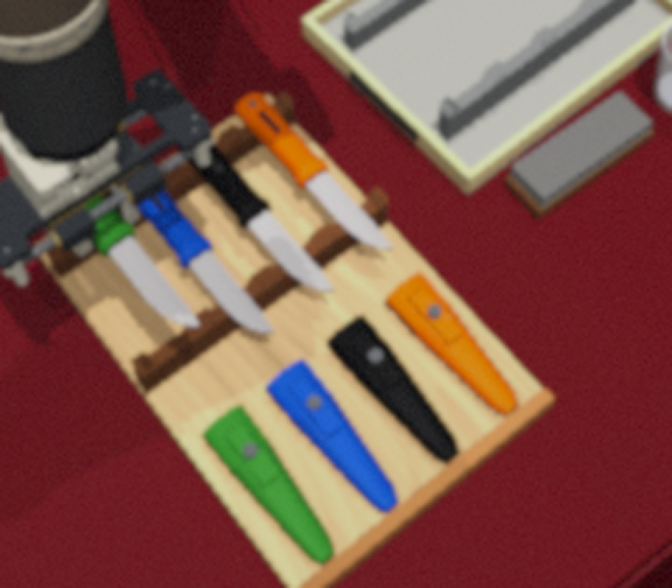

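```bash
python3 - <<'E'
from h import *
s=dict(np.load("s9.npz"))
print(ray(s,[[231,316.4]],.1495))
print(ray(s,np.array([[270,333],[331,290],[391,247]])/2.8+[160,200],.051))
E
```

```text
[[ 0.63139519 -0.26666157  0.1495    ]]
[[ 0.62835056 -0.20366958  0.051     ]
 [ 0.62646983 -0.1381139   0.051     ]
 [ 0.62398684 -0.07066897  0.051     ]]
```

Call:
{"name": "play_rows", "arguments": {"series": [[0,-0.001,0,0.03,0],[0,-0.001,0,0.06,0],[0,-0.001,0,0.08,0],[0,-0.001,0,0.092,0],[0,-0.001,0,0.098,0],[0,-0.001,0,0.098,0],[0,-0.001,0,0.098,0]]}}

```text
clock: 22.55
tool_pos: [0.5028, -0.2788, 0.1]
orientation: [-180.0, 0.1, -177.6]
force: [0.2, -0.4, -0.5]
opening: 0.0269
```

```bash
python3 go.py
```

```text
t 22.55 grasp [ 0.5029 -0.2789  0.053 ] ori [-1.7997e+02  9.0000e-02 -1.7760e+02] F [ 0.2 -0.4 -0.5] open 0.0269
```

Call:
{"name": "play_rows", "arguments": {"series": [[0,0.001,0,0.002,0],[0,0.001,0,0.002,0],[51,0.001,0,0.002,0],[51,0.001,0,0.002,0],[51,0.001,0,0.002,0],[51,0.001,0,0.002,0],[51,0.001,0,-0.03,0],[51,0.001,0,-0.07,0],[51,0.001,0,-0.11,0],[51,0.001,0,-0.15,0]]}}

```text
clock: 23.55
tool_pos: [0.5007, -0.2792, 0.2505]
orientation: [180.0, -0.0, -177.7]
force: [1.1, -0.8, -0.9]
opening: 0.0449
```

Call:
{"name": "play_rows", "arguments": {"series": [[51,0.05,-0.05,0,0],[51,0.1,-0.1,0,0],[51,0.13,-0.14,0,0],[51,0.15,-0.18,0,0],[51,0.17,-0.22,0,0],[51,0.19,-0.26,0,0],[51,0.21,-0.3,0,0],[51,0.21,-0.3,0,0],[51,0.21,-0.3,0,0]]}}

```text
clock: 24.45
tool_pos: [0.3016, -0.5897, 0.2479]
orientation: [179.9, -0.1, -177.9]
force: [-0.4, 0.9, -0.2]
opening: 0.0446
```

```bash
python3 go.py; python3 - <<'E'
from meas import *
from plant import snapshot
S=snapshot("scene");T=snapshot("top")
cv2.imwrite("pics/s10.png",cv2.resize(S["frame"][130:410,150:430,::-1],None,fx=2.1,fy=2.1,interpolation=cv2.INTER_CUBIC))
cv2.imwrite("pics/t10.png",cv2.resize(T["frame"][75:265,135:405,::-1],None,fx=2.9,fy=2.9,interpolation=cv2.INTER_CUBIC))
for nm,box,z in(("knife",(288,150,400,265),.054),("sheath",(288,84,400,145),.025)):
    for c,bs in blobs(T,box,150).items():
        for b in bs:
            k,lo,hi,w=line(T,b,z);C=cloud(T,(b[:,1],b[:,0]))
            # z along length for flatness
            f=np.polyfit(C[:,0],C[:,2],1)
            print(nm,c,len(b),"slope",np.degrees(np.arctan(k[0])).round(2),"x",lo.round(4),hi.round(4),"y@lo,hi",np.polyval(k,[lo,hi]).round(4),"z50,95",np.percentile(C[:,2],[50,95]).round(4),"pitch",np.degrees(np.arctan(f[0])).round(1))
np.savez("t10.npz",**T);np.savez("s10.npz",**S)
E
```

```text
t 24.45 grasp [ 0.3016 -0.5896  0.2009] ori [ 1.7994e+02 -7.0000e-02 -1.7786e+02] F [-0.4  0.9 -0.2] open 0.0446
knife orange 411 slope 2.48 x 0.414 0.5224 y@lo,hi [-0.0862 -0.0815] z50,95 [0.0594 0.0633] pitch -17.1
knife blue 423 slope 2.81 x 0.4218 0.5278 y@lo,hi [-0.2163 -0.2111] z50,95 [0.06   0.0633] pitch -9.9
knife green 443 slope 3.04 x 0.4232 0.5292 y@lo,hi [-0.2835 -0.2779] z50,95 [0.0598 0.0635] pitch -9.8
knife black 354 slope 2.57 x 0.4179 0.5238 y@lo,hi [-0.152  -0.1472] z50,95 [0.0601 0.0633] pitch -12.0
sheath orange 589 slope 2.46 x 0.6494 0.7937 y@lo,hi [-0.0766 -0.0704] z50,95 [0.0327 0.0417] pitch -20.1
sheath blue 593 slope 2.41 x 0.6549 0.7993 y@lo,hi [-0.2082 -0.2022] z50,95 [0.0329 0.0424] pitch -49.1
sheath green 644 slope 2.86 x 0.6564 0.8008 y@lo,hi [-0.275  -0.2678] z50,95 [0.0325 0.0419] pitch -47.6
sheath black 522 slope 2.61 x 0.6508 0.7925 y@lo,hi [-0.1428 -0.1363] z50,95 [0.033  0.0419] pitch -34.5
```

View pics/s10.png

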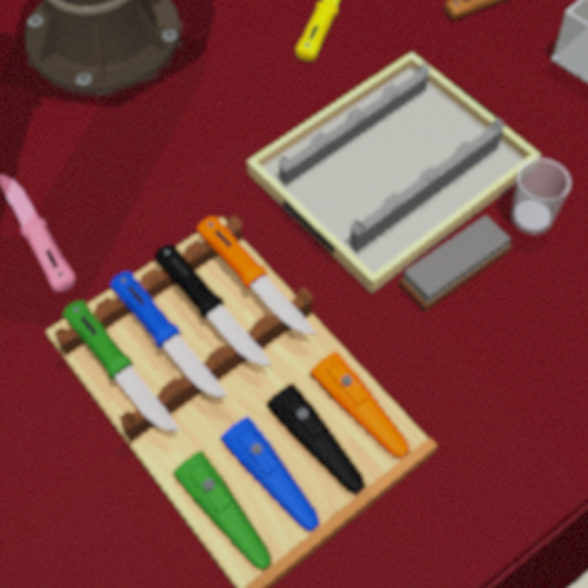

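View pics/t10.png

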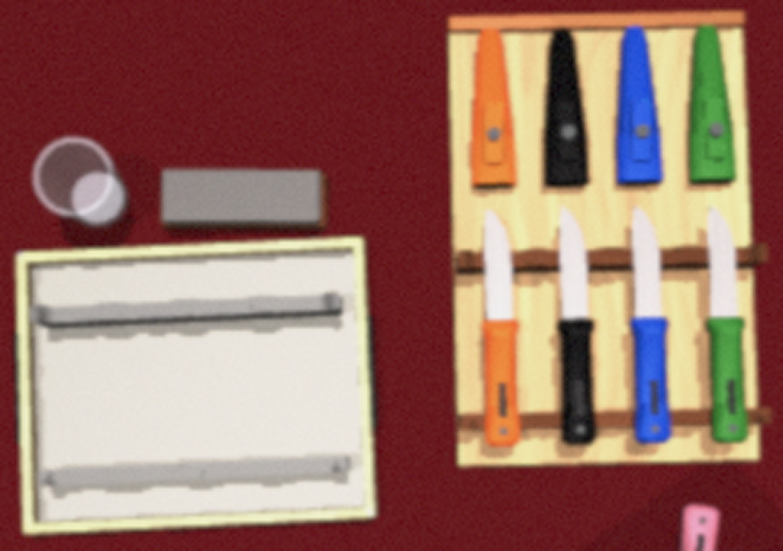

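```bash
python3 - <<'E'
from meas import *
T=dict(np.load("t10.npz"))
for c,bs in blobs(T,(288,150,400,265),150).items():
    b=bs[0]; X=[];Z=[];L=[]
    for r in np.unique(b[:,1])[3:-4]:
        u=b[b[:,1]==r,0];m=int(round((u.min()+u.max())/2));uu=np.arange(m-2,m+3)
        C=cloud(T,(np.full(5,r),uu));X.append(C[:,0].mean());Z.append(np.median(C[:,2]));L.append(np.polyfit(C[:,1],C[:,2],1)[0])
    f=np.polyfit(X,Z,1);print(c,"pitch deg",np.degrees(np.arctan(f[0])).round(2),"z top",np.mean(Z).round(4),"roll deg",np.degrees(np.median(L)).round(1))
A=dict(np.load("top0.npz"))
print("stone/tumbler image diff",np.abs(A["frame"][115:155,140:250].astype(int)-T["frame"][115:155,140:250]).mean())
from plant import get_obs;print(get_obs()["qvel"].round(2))
E
```

```text
orange pitch deg -0.52 z top 0.061 roll deg 0.1
blue pitch deg -0.16 z top 0.061 roll deg -0.0
green pitch deg -0.58 z top 0.061 roll deg 0.8
black pitch deg -0.6 z top 0.0611 roll deg -0.9
stone/tumbler image diff 2.4934848484848486
[ 1.75 -1.04 -0.77  0.01  0.06 -0.13]
```

The final pictures show all four knives in the notches, in the order of the sheaths. Their tips lie short of the mouths, and the stone and tumbler are where they started. I'll let the arm settle, then hand in.

Call:
{"name": "play_rows", "arguments": {"series": [[51,0,0,0,0],[51,0,0,0,0],[51,0,0,0,0]]}}

```text
clock: 24.85
tool_pos: [0.3043, -0.5868, 0.2496]
orientation: [-180.0, 0.0, -177.6]
force: [-0.4, -0.1, -0.3]
opening: 0.0449
```

```bash
python3 -c "
from plant import close_job;print(close_job())"
```

```text
the job is handed in; nothing more can be done
None
```

I moved the four knives one at a time (black, orange, blue, green) from the tray into the stand notches in line with their own sheaths. I then released them, drew the arm clear and handed the job in at about 25 s.

The last checks, from the camera pictures and depth map, showed:
- **Position:** balance points came out within about 3 mm of the targets, both lengthwise and sideways.
- **Alignment:** each knife was within about 0.5° of its sheath's line.
- **Lie:** pitch was within about 0.6° and roll within about 1°. The handle tops were at 61 mm, about as expected for properly seated knives.
- **Bystanders:** the stone and tumbler looked unmoved.

**Disagreements:** the two camera views differed by up to about 5 mm sideways (more lengthwise on the sheaths), so I took the stand positions from the rail depth profile. A first pitch fit gave false values of 10 to 17° from edge pixels; a fit along the handle ridges corrected this. No check failed, but the hand-in reported no verdict.

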